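# Fit the tube block into the thermal mixer

## Robot

A 6-joint arm with a two-finger parallel gripper is mounted at the origin on the work surface. World frame = base frame: x ahead of the robot, y to its left, z up, the work surface at z = 0. Lengths are in m, angles in rad, forces in N, time in s.
With the tool pointing down it reaches from about 0.3 to 0.875 m from the base axis. Payload 4.2 kg.
Tool frame: the origin (TCP) lies on the mounting face of the last link; the fingertips stand 173 mm ahead of it and the grasp point (between the pads) lies 155 mm ahead of it; y points along the fingers, z is the direction in which the jaws open and shut, and the axes are right-handed (so a half turn about y gives the same grasp; the last joint's range is limited). The gripper opens to 85 mm and grips with 20 to 120 N. Pads are 22 mm wide; open, the fingers measure 114 mm over their backs; the gripper's body (76 mm by 85 mm) begins 54 mm behind the grasp point. The pads swing forward as they close: fully open they stand 13 mm farther back than shut.
Start: joints at [-1.145, 0.32, 1.565, -0, 1.257, -0.02], TCP at [0.248, -0.519, 0.405] pointing down, gripper open.
Joint ranges: [-3.11, 3.11], [-0.84, 2.01], [0.21, 2.61], [-1.34, 4.49], [0.05, 2.63], [-2.56, 2.56]. Speed limits (rad/s): [2.57, 2.57, 3.14, 3.14, 3.14, 3.14].

## Interface

Orientations are given as a rotation vector (axis times angle).
In Python, from bench import readout, capture, job gives the robot as it stands.
- The arm moves only by the tool apply_moves, never from a script. Its argument "rows" is a list that holds one entry, the list of rows, each a list of 6 numbers: the shift along the tool's x, y, z in mm, then the turn, a rotation vector about the tool's x, y, z in degrees. A call has exactly 8 rows; each row is the pose to reach, as a shift and turn from the pose measured when the call began, along the tool's axes at that moment; what a row does not reach only later rows make up. A row lasts 1/12 s, in which the tool goes at most 41.7 mm and 7.16 degrees, less where a joint would pass 70% of its speed; a pose out of reach is approached as far as the arm can. A call with a gripper value outside its range is refused whole. "grip" is the finger opening in mm, from 0 to 85.4, set as the call begins (left out, the last holds). The fingers move at their own pace and stop on an object; "force" is the grip in N (left out, the last holds). Time passes only in rows, so rows that repeat a pose let the fingers close, or fill a call up. It gives the time, the measured TCP pose, the force and the opening at its end, in the units of the state.
- readout.read_state(): the state, without advancing time (a new reading comes with each control period).
- capture(name): name is "scene" or "top"; returns a dict with "pixels" (384x512x3 uint8, red, green, blue), "range_z" (384x512 float32, m along the optical axis (not along the pixel's ray), 0 where there is no reading), "fx", "fy", "cx", "cy" (pixels), "world_to_cam" (4x4, takes a point from world to camera coordinates). Camera axes: x right, y down, z forward; pixel columns grow to the right and rows downward; lengths in m; the calibration is good to about 2 mm. A picture is of the moment at which its call begins.
- job.close_job(): hands the job in, once; it reports no verdict.
The state is a dict: "time_s": time; "q": joint angles; "joint_vel": joint speeds; "tau": joint torques, N m; "ee_pos": TCP position; "eef_rot": TCP orientation; "wrist_force": force on the tool from outside, world axes, zero at the start; "moment": the same for the moment, N m; "gripper_width": opening from 0.0 (shut) to 1.0 (fully open).
Only numpy, scipy, OpenCV 4.12 (cv2) and the standard library are available. Lean on these libraries where they do the work, as an engineer would, in place of code of your own. Each camera call takes 0.05 s, during which the arm holds its last target. There are 200 camera calls.

## Task

Fit the loose aluminium tube block into the recess of the thermal mixer. It goes in only one way round: turn it so that its tongue and cut corner match the recess, tilt it to put the tongue in under the front lip while the other end is still up, then press that end down until the spring catch snaps over it. Leave the block locked in, flat and released, and do not shove or knock over the sharps bin, wash bottle or tip box.

Things in the scene. Friction and masses are not known exactly. Their poses are not given: they have to be found in the camera images.
- block: Loose bare aluminium tube block, 0.44 to 0.69 kg: 110 long (x) x 58 wide (y) x 50 mm high, upright sides, 18 dark wells in its top (solid to the touch). Origin: centre of the underside of that outline, z up. Stands on the white pad at any yaw. The upright corner at -x, +y is cut off at 45 degrees, 16 mm along each side. Grip it across the 58 mm, higher than 13 mm up: below that it sits in the recess.
- tongue (a point): Middle of the lower edge of the tip of the block's tongue, block (-64, -7, 0) mm. The tongue sticks out 9 mm from the -x end at the very bottom, is 5 mm thick and off-centre, y -22 to +8 mm; it can be seen from above.
- tail (a point): Middle of the lower edge of the block's other end, block (55, 0, 0) mm. A notch in the middle of this end, 28 mm wide and 7 mm deep, runs from the top down to a 6 mm thick foot, over which the catch hooks.
- mixer: Thermal mixer, fixed, its front turned away from the robot: white housing 280 deep (x) x 210 mm wide (y), sloping control panel at the front (-x). Origin: centre of the underside, z up; its axes are those of the seated block. The deck with the aluminium-framed recess is 92.5 mm high; behind it (+x, from 76.5 mm) a hump 122 mm high over the whole width holds the catch.
- recess (a point): Centre of the recess floor, mixer (20, 0, 80) mm, axes as the mixer's; the seated block has its origin and axes here. Recess 113 x 61 mm: 1.5 mm of play on each side of the block. 12.5 mm deep below the deck, side rims bevelled 4 mm; its rear wall is the hump, 42 mm above the floor. Front +y corner filled to match the block's cut corner.
- slot (a point): Where tongue lies in the seated block, mixer (-44, -7, 80) mm: in a slot in the front wall, y -24.5 to 10.5 mm, 8 mm high, 10 mm deep, under a fixed lip 4.5 mm thick. Level, the block cannot go in (tail meets hump). Tilt it 20 to 35 degrees, tail up, put the tongue's tip on the floor just behind the lip, push it forward (-x) under it, then swing the tail down.
- seat_tail (a point): Where tail lies in the seated block, mixer (75, 0, 80) mm.
- nose (a point): Tip of the catch's wedge nose: 51.5 mm behind the recess centre and 7 mm above the floor when the catch is forward, 20 mm wide. The wedge rises backward to 20 mm at the hump. Swung down, the foot of the block comes to rest on the wedge about 13 mm above the floor; from there it must be pressed.
- catch (a joint): Spring catch in a gap of the hump, with a black thumb tab on top (to 130 mm above the bench): 0 = forward, grows to 0.008 m as it is pushed back (+x) against its spring (8.5 N at first, 1.3 N/mm more). Pressing the block's tail down with about 6 to 15 N drives it back some 4 mm; at the bottom it snaps forward to 0 over the foot.
- pad: White paper bench pad 240 x 240 x 3 mm, fixed; origin under its centre; the block stands on it.
- sharps_bin: Yellow round sharps bin with a white lid, 110 mm across, 170 mm high; origin under its centre; bystander.
- wash_bottle: Clear bottle with a grey cap, 66 mm across, 170 mm high; origin under its centre; bystander.
- tip_box: Blue pipette tip box, 75 x 125 x 59 mm; origin under its centre; bystander.

How it is judged:
On the way:
1. the tongue is in under the lip (tip within 7 mm of its seated place) while the tail is still more than 6 mm up (distance between tongue and slot below 0.007 m and z of tail in the frame of recess above 0.006 m), for 0.1 s.
At the end, for the whole second after the job is handed in: The block lies in the recess with tongue tip and tail each within 4 mm of their seated places, the catch forward over its foot (within 1.5 mm), at rest and released (distance between tongue and slot below 0.004 m and distance between tail and seat_tail below 0.004 m and value of joint catch below 0.0015 m and linear speed of block below 0.01 m/s); the robot touches nothing.
It fails at once if a bystander (sharps bin, wash bottle, tip box) was shoved more than 30 mm or tipped (distance of any of sharps_bin, wash_bottle, tip_box from where it was at the start of the episode above 0.03 m or angle between any of sharps_bin, wash_bottle, tip_box's own z axis and vertical above 0.35 rad).
It also fails if it takes over 58 s, if anything falls off the work surface, if the arm or the gripper's body presses on something with over 40 N, if the wrist force passes 120 N, or if a joint passes its speed limit or range.

## Working session

There is one attempt and no reset: what is moved stays moved. The work goes in short steps, Python scripts to look and compute and a tool call to move; the robot and the scene stay as the last step left them, time stands still between calls to the robot, and variables do not carry over. Pictures are saved under pics/ and viewed, about 8 in all and at most 12, crops included, and the job is handed in when it is done.

Besides the shell and the picture viewer there is one more tool, called after "Request:" by a JSON object that holds its "method" and its "body", one argument or row to a line. apply_moves: Moves the arm, as the interface text tells. Its arguments: {"type":"object","properties":{"rows":{"type":"array"},"grip":{"type":"number"},"force":{"type":"number"}},"required":["rows"]}

```bash
mkdir -p pics; ls
python3 - <<'E'
from bench import readout, capture, job
import cv2, numpy as np
s=readout.read_state(); print({k:np.round(v,3) for k,v in s.items()})
for n in ("scene","top"):
    c=capture(n); np.savez(f"{n}0.npz",**c); print(n,c["fx"],c["fy"],c["cx"],c["cy"],np.round(c["world_to_cam"],3).tolist())
    cv2.imwrite(f"pics/{n}0.png",cv2.resize(c["pixels"][:,:,::-1],(800,600),interpolation=cv2.INTER_CUBIC))
E
```

```text
pics
{'time_s': np.float64(0.0), 'q': array([-1.145,  0.32 ,  1.566,  0.   ,  1.257, -0.02 ]), 'joint_vel': array([-0.001, -0.   ,  0.001, -0.   , -0.002, -0.001]), 'tau': array([ 4.0000e-03, -4.1551e+01, -2.3416e+01,  0.0000e+00,  8.0000e-03,
        0.0000e+00]), 'ee_pos': array([ 0.248, -0.519,  0.404]), 'eef_rot': array([-0.448,  1.976, -1.973]), 'wrist_force': array([ 0.19 , -0.292,  0.109]), 'moment': array([-0.023,  0.027,  0.006]), 'gripper_width': np.float64(1.0)}
scene 388.63460899025387 388.63460899025387 252.66223341386828 191.325918585428 [[-0.382, 0.924, -0.014, 0.246], [0.614, 0.243, -0.751, -0.319], [-0.691, -0.296, -0.66, 1.619], [0.0, 0.0, 0.0, 1.0]]
top 482.75222706993947 482.75222706993947 251.77727180245904 196.386274103773 [[-0.025, -1.0, -0.013, 0.026], [-0.995, 0.026, -0.092, 0.613], [0.092, 0.01, -0.996, 1.593], [0.0, 0.0, 0.0, 1.0]]
```

View pics/scene0.png

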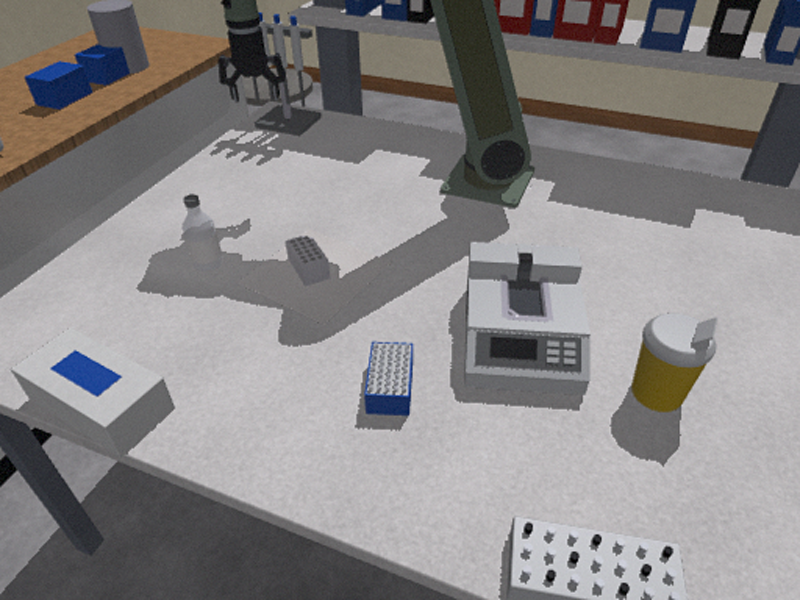

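View pics/top0.png

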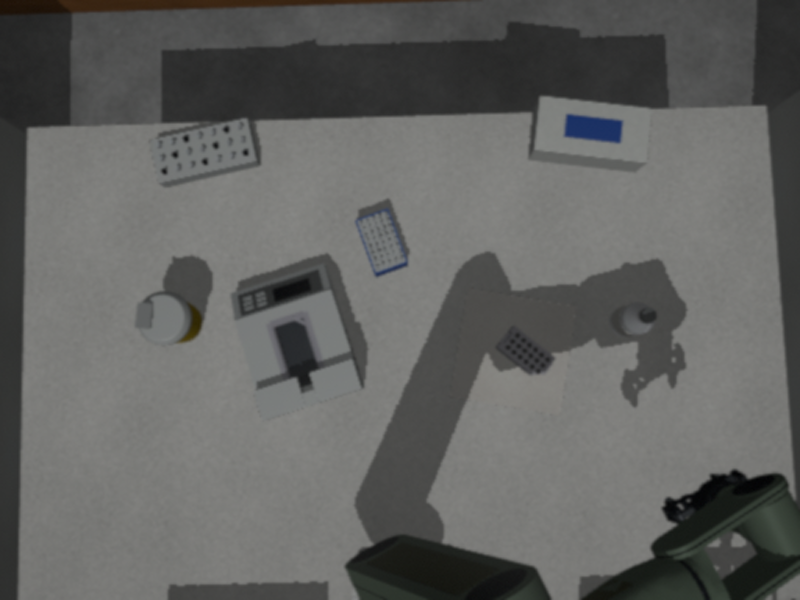

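The scene view shows the mixer at (525,320) and the block at (308,258). In the top view the block is at (525,350) on its pad, the mixer at (298,340) with its panel facing away, the tip box at (382,240), the wash bottle at (635,320) and the bin at (165,318). Next I'll measure with depth and crops.

```bash
cat > h.py <<'E'
import numpy as np, cv2
from scipy.spatial.transform import Rotation as R
def cloud(c):
    v,u=np.mgrid[0:384,0:512]; z=c["range_z"]
    P=np.stack([(u-c["cx"])/c["fx"]*z,(v-c["cy"])/c["fy"]*z,z],-1)
    M=np.linalg.inv(c["world_to_cam"]); W=P@M[:3,:3].T+M[:3,3]; W[z==0]=np.nan; return W
def proj(c,p):
    q=np.asarray(p)@c["world_to_cam"][:3,:3].T+c["world_to_cam"][:3,3]
    return np.stack([c["fx"]*q[...,0]/q[...,2]+c["cx"],c["fy"]*q[...,1]/q[...,2]+c["cy"]],-1)
def rect(W,mask):
    p=W[mask][:,:2]; m=cv2.minAreaRect((p*1000).astype(np.float32)); return m,len(p),np.nanmedian(W[mask][:,2])
E
python3 - <<'E'
from h import *
cs={n:dict(np.load(f"{n}0.npz")) for n in("scene","top")}
for n,c in cs.items():
    W=cloud(c); x,y,z=W[...,0],W[...,1],W[...,2]
    ctr={}
    boxes={"top":{"block":(300,360,195,250),"mixer":(140,240,160,275),"bin":(85,135,180,225),"bottle":(390,425,190,220),"tip":(222,265,125,180)},
     "scene":{"block":(170,220,140,190),"mixer":(290,385,145,265),"bin":(400,462,195,270),"bottle":(110,145,118,175),"tip":(225,270,210,270)}}[n]
    for k,(u0,u1,v0,v1) in boxes.items():
        b=np.zeros(z.shape,bool); b[v0:v1,u0:u1]=1
        for lo,hi in {"block":[(.046,.06)],"mixer":[(.085,.1),(.117,.126)],"bin":[(.02,.3)],"bottle":[(.02,.3)],"tip":[(.05,.07)]}[k]:
            m=b&(z>lo)&(z<hi); 
            if m.sum()>10:
                r,nn,h=rect(W,m); print(n,k,np.round(r[0],1),np.round(r[1],1),round(r[2],1),nn,round(h,4))
    print("table z",np.nanmedian(z[200:300,:]))
def crop(c,u0,u1,v0,v1,f): 
    a=c["pixels"][v0:v1,u0:u1,::-1].astype(float)*1.5; return cv2.resize(np.clip(a,0,255).astype(np.uint8),None,fx=f,fy=f,interpolation=cv2.INTER_CUBIC)
t=cs["top"]; s=cs["scene"]
A=crop(t,300,365,190,255,6); B=crop(t,140,240,165,275,390/110); 
C=crop(s,172,222,142,186,4.5)
B=cv2.resize(B,(390,390))
out=np.zeros((600,800,3),np.uint8); out[:390,:390]=A; out[:390,400:790]=B; out[395:395+C.shape[0],:C.shape[1]]=C
D=crop(s,285,385,150,220,2.8); out[395:395+D.shape[0],400:400+D.shape[1]]=D[:205]
cv2.imwrite("pics/crops.png",out)
E
```

```text
scene block [ 513.6 -261.6] [112.9  58.7] 49.5 346 0.051
scene mixer [529.  215.6] [229.  210.7] 16.5 2515 0.0912
scene mixer [448.8 191.6] [ 68.6 208.1] 16.0 884 0.1205
scene bin [603.9 475.5] [102.5 106.2] 14.8 2329 0.1362
scene bottle [ 584.9 -476.8] [50.6 65.7] 36.6 723 0.093
scene tip [760.4  37.8] [123.1  74.2] 18.5 432 0.0553
table z -0.0004436096861588634
top block [ 507.8 -264.4] [111.2  59.7] 49.7 545 0.0544
top mixer [524.9 213.4] [234.3 211.3] 16.6 2550 0.0924
top mixer [443.3 188.6] [ 63.3 210.4] 16.8 1013 0.1221
top bin [593.2 469. ] [101.9 108.6] 79.3 1117 0.1487
top bottle [ 570.  -482.6] [65.6 61.2] 11.3 484 0.1155
top tip [753.1  34.5] [125.5  74.6] 18.6 460 0.0543
table z 0.0015119569047601367
```

View pics/crops.png

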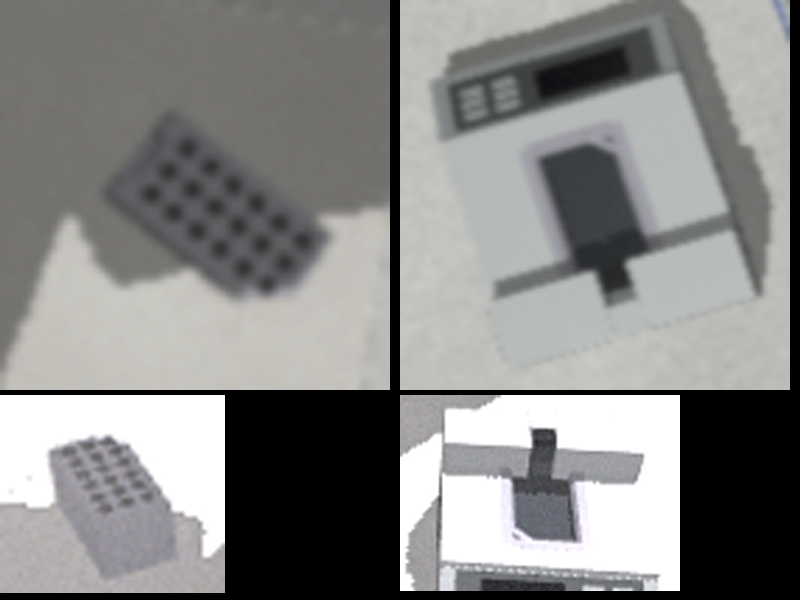

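The crops show the block's cut corner at the lower-right end, bottom corner (about (265,300) in the left panel). The mixer recess's filled corner is at (605,140), with the catch at (615,275). I'll confirm the tongue with depth profiles, then plan the grasp.

```bash
cat >> h.py <<'E'
BLK=dict(c=np.array([.5107,-.263,.003]),yaw=np.radians(49.6))
MIX=dict(c=np.array([.5498,.2209,0]),yaw=np.radians(196.5))
def Rz(a): return R.from_euler("z",a).as_matrix()
def rows(p,Rm,s=None,q=False):
    "shift mm and turn deg in present tool axes to TCP pose"
    from bench import readout
    s=s or readout.read_state(); R0=R.from_rotvec(s["eef_rot"]).as_matrix()
    d=R0.T@(np.asarray(p)-s["ee_pos"])*1000; w=np.degrees(R.from_matrix(R0.T@Rm).as_rotvec()); return np.r_[d,w]
def toolR(Rb,sgn,pitch=0):
    "tool gripping across block y; pitch (rad) turns tool about block y relative to straight down"
    B=Rb@R.from_euler("y",pitch).as_matrix(); z=sgn*B[:,1]; y=-B[:,2]; return np.stack([np.cross(y,z),y,z],1)
E
python3 - <<'E'
from h import *
from bench import readout
s=readout.read_state(); print(np.round(R.from_rotvec(s["eef_rot"]).as_matrix(),3))
for n,c0 in(("top",[.5078,-.2644]),("scene",[.5136,-.2616])):
    c=dict(np.load(n+"0.npz")); W=cloud(c); L=(W-np.r_[c0,0])@Rz(BLK["yaw"]); 
    for nm,m in(("-x end",(L[...,0]<-57)&(L[...,0]>-70)),("+x end",(L[...,0]>46)&(L[...,0]<70))):pass
    L*=1000
    for nm,a,b in(("-x end",-72,-46),("+x end",44,72)):
        print(n,nm)
        for y in range(-32,33,8):
            r=[]
            for x in range(a,b,4):
                m=(abs(L[...,0]-x)<2.5)&(abs(L[...,1]-y)<4); r.append(f"{np.median(L[m][:,2]):5.0f}" if m.any() else "   --")
            print(y,*r)
for sgn in(1,-1):
    Rb=toolR(Rz(BLK["yaw"]),sgn); Rm=toolR(Rz(MIX["yaw"]),sgn)
    for nm,Rt,ang in(("blk",Rb,np.arctan2(-.263,.511)),("mix",Rm,np.arctan2(.215,.531))):
        R0=R.from_rotvec(s["eef_rot"]).as_matrix()
        base=Rz(ang-s["q"][0])@R0   # q6=-0.02 at that azimuth
        d=np.degrees(R.from_matrix(base.T@Rt).as_rotvec()); print(sgn,nm,np.round(d,1))
E
```

```text
[[-0.902 -0.001  0.431]
 [-0.431  0.001 -0.902]
 [-0.    -1.    -0.002]]
top -x end
-32     1     3     3    --    31    --    --
-24     3     6     7    --    52    55    54
-16     1     7     7     8    --    56    57
-8     3     4     8    13    53    51    58
0     4     8     7    12    53    55    54
8     3     4     3     7    --    55    55
16     3     3     3     5     1    51    54
24     5     8     5     1     6     4     4
32     4     6     2     3     3     6     7
top +x end
-32    48    --     9     5     6     3     1
-24    52    54    57    31     4     1     4
-16    55    52    53    24     8     5     5
-8    51    36     8     2     2     3     3
0    51    22    11     7     9     4     7
8    58    40    13     7     4     6     3
16    52    55    56    23     8     6     6
24    55    54    54     6     7     8     3
32     4     4     6     6     2     2     3
scene -x end
-32     2     1     1     1     3    31    40
-24    --     4     4    --    25    12    50
-16    --    --    --    --    50    51    49
-8    --    --    --    --    50    50    50
0    --    --    --    --    --    52    51
8    --    --    --    --    48    51    --
16    --    --    --    --    --    52    51
24    --    --    --    --    --    50    50
32    --    --    --    --    --    --    --
scene +x end
-32    30     7    24     3     3     2     1
-24    50    26    33    17     2     3     1
-16    53    52    30    23     1     0     1
-8    34    30     8     3     2     2    -1
0    29    33     4     2    -0     2     1
8    24    34    10     4     0     0     1
16    39    27    23    30     2     2     3
24    51    43    24    28     3     1    -1
32     2     3     2    14     0     1     1
1 blk [ 0.000e+00 -1.657e+02 -1.000e-01]
1 mix [ 0.1 96.7  0.1]
-1 blk [ 0.1 14.3  0. ]
-1 mix [  0.1 -83.3  -0.1]
```

Run:
```python
from h import *
Rb=Rz(BLK["yaw"]); p=BLK["c"]+Rb@[.008,0,.034]+[0,0,.155]
print(p, np.round(rows(p+[0,0,.10],toolR(Rb,-1)),1), np.round(rows(p,toolR(Rb,-1)),1))
```

```text
[ 0.51588496 -0.25690769  0.192     ] [-3.547e+02  1.122e+02 -1.204e+02  1.000e-01 -2.410e+01 -0.000e+00] [-3.547e+02  2.122e+02 -1.203e+02  1.000e-01 -2.410e+01 -0.000e+00]
```

Request:
{"method": "apply_moves", "body": {
  "rows": [
    [[-20, 5, -7, 0, -2, 0], [-50, 15, -17, 0, -4, 0], [-80, 25, -27, 0, -7, 0], [-115, 35, -39, 0, -9, 0], [-150, 46, -51, 0, -11, 0], [-185, 57, -63, 0, -13, 0], [-215, 67, -73, 0, -15, 0], [-240, 75, -81, 0, -17, 0]]
  ],
  "grip": 85,
  "force": 100
}}

```text
time_s: 0.77
ee_pos: [0.4305, -0.34, 0.3279]
eef_rot: [-0.699, 1.79, -1.783]
wrist_force: [0.0, -0.4, 0.4]
gripper_width: 0.995
```

Run:
```python
from h import *
Rb=Rz(BLK["yaw"]); p=BLK["c"]+Rb@[.008,0,.034]+[0,0,.155]
print(p, np.round(rows(p+[0,0,.10],toolR(Rb,-1)),1), np.round(rows(p,toolR(Rb,-1)),1))
```

```text
[ 0.51588496 -0.25690769  0.192     ] [-119.    36.    -3.1    0.2   -6.9   -0. ] [-119.   136.    -2.7    0.2   -6.9   -0. ]
```

Request:
{"method": "apply_moves", "body": {
  "rows": [
    [[-20, 6, 0, 0, -1, 0], [-48, 14, -1, 0, -3, 0], [-78, 22, -2, 0, -5, 0], [-105, 30, -3, 0, -6, 0], [-119, 36, -3, 0, -7, 0], [-119, 55, -3, 0, -7, 0], [-119, 80, -3, 0, -7, 0], [-119, 90, -3, 0, -7, 0]]
  ]
}}

```text
time_s: 1.43
ee_pos: [0.5149, -0.2563, 0.2352]
eef_rot: [-0.795, 1.713, -1.699]
wrist_force: [-0.3, -0.5, 0.7]
gripper_width: 0.992
```

Run:
```python
from h import *
from bench import capture
Rb=Rz(BLK["yaw"]); p=BLK["c"]+Rb@[.008,0,.034]+[0,0,.155]
print(p,np.round(rows(p,toolR(Rb,-1)),1))
out=[]
for n,(u0,u1,v0,v1) in(("top",(290,390,175,275)),("scene",(150,250,100,200))):
    c=capture(n); a=np.clip(c["pixels"][v0:v1,u0:u1,::-1]*1.4,0,255).astype(np.uint8); out.append(cv2.resize(a,(400,400),interpolation=cv2.INTER_CUBIC))
cv2.imwrite("pics/pre.png",np.hstack(out))
```

```text
[ 0.51588496 -0.25690769  0.192     ] [-0.2 43.1  1.5  0.5  0.2  0. ]
```

View pics/pre.png

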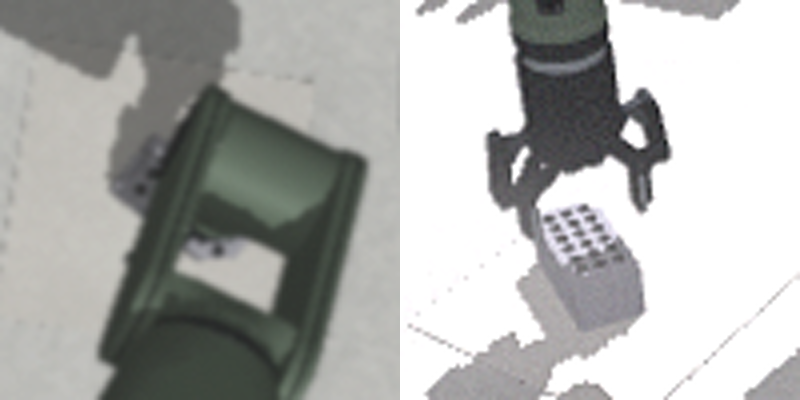

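The gripper straddles the block: fingertips at (525,230) and (645,205), block top centre at about (583,237) in the scene crop. I'll descend and grip.

Request:
{"method": "apply_moves", "body": {
  "rows": [
    [[0, 8, 1, 0, 0, 0], [0, 18, 1, 0.3, 0, 0], [0, 28, 1, 0.4, 0, 0], [0, 36, 1.5, 0.5, 0, 0], [0, 41, 1.5, 0.5, 0, 0], [0, 43, 1.5, 0.5, 0, 0], [0, 43, 1.5, 0.5, 0, 0], [0, 43, 1.5, 0.5, 0, 0]]
  ]
}}

```text
time_s: 2.2
ee_pos: [0.5159, -0.2576, 0.1931]
eef_rot: [-0.79, 1.705, -1.706]
wrist_force: [0.5, 0.7, 0.8]
gripper_width: 0.997
```

Request:
{"method": "apply_moves", "body": {
  "rows": [
    [[0, 0, 0, 0, 0, 0], [0, 0, 0, 0, 0, 0], [0, 0, 0, 0, 0, 0], [0, 0, 0, 0, 0, 0], [0, 0, 0, 0, 0, 0], [0, 0, 0, 0, 0, 0], [0, 0, 0, 0, 0, 0], [0, 0, 0, 0, 0, 0]]
  ],
  "grip": 45,
  "force": 90
}}

```text
time_s: 2.87
ee_pos: [0.5161, -0.2576, 0.194]
eef_rot: [-0.789, 1.704, -1.707]
wrist_force: [-0.3, -0.3, 6.2]
gripper_width: 0.664
```

Run:
```python
from h import *
from bench import readout
Rb=Rz(BLK["yaw"]); p=BLK["c"]+Rb@[.008,0,.034]+[0,0,.155]
s=readout.read_state(); print(s["gripper_width"]*85.4,s["wrist_force"],s["ee_pos"],s["q"],np.round(rows(p,toolR(Rb,-1)),1))
```

```text
56.71312820810245 [-0.34192697 -0.28919273  6.23200834] [ 0.51614471 -0.25764691  0.19404599] [-4.82864671e-01  5.29342493e-01  1.82496808e+00 -3.35179140e-04
  7.85271194e-01  2.20979666e-01] [-0.4  2.  -0.7 -0.1  0.1 -0. ]
```

Request:
{"method": "apply_moves", "body": {
  "rows": [
    [[0, -5, 0, 0, 0, 0], [0, -20, 0, 0, 0, 0], [0, -42, 0, 0, 0, 0], [0, -66, 0, 0, 0, 0], [0, -90, 0, 0, 0, 0], [0, -112, 0, 0, 0, 0], [0, -126, 0, 0, 0, 0], [0, -130, 0, 0, 0, 0]]
  ]
}}

```text
time_s: 3.53
ee_pos: [0.516, -0.2576, 0.3259]
eef_rot: [-0.787, 1.701, -1.709]
wrist_force: [-0.1, -0.5, -6.3]
gripper_width: 0.661
```

```bash
cat >> h.py <<'E'
TB=np.array([-.008,0,-.191])  # TCP-> block origin, in block axes
def tcp_for(tongue_mix,tilt,TB=None,pt=(-.064,-.007,0)):
    "TCP pose putting block point pt at mixer coords (m) with tail up by tilt deg"
    TB=globals()["TB"] if TB is None else TB
    Rm=Rz(MIX["yaw"]); Rb=Rm@R.from_euler("y",-tilt,degrees=True).as_matrix()
    return MIX["c"]+Rm@np.asarray(tongue_mix)-Rb@(np.asarray(pt)+TB), toolR(Rb,-1)
E
python3 - <<'E'
from h import *
from bench import readout
s=readout.read_state(); print(s["wrist_force"],s["gripper_width"],s["ee_pos"])
for t in(0,27): print(t,tcp_for([-.015,-.007,.15],t)[0],np.round(rows(*tcp_for([-.015,-.007,.15],t)),1))
E
```

```text
[-0.09267143 -0.52243294 -6.2750715 ] 0.6608366386572849 [ 0.51602266 -0.25755775  0.32585966]
0 [0.49514728 0.20471113 0.341     ] [-3.390e+02 -1.640e+01 -3.149e+02 -2.000e-01 -1.468e+02  3.000e-01]
27 [0.585813   0.23156754 0.35286956] [-418.1  -27.9 -263.1  -34.6 -143.3   10.6]
```

Request:
{"method": "apply_moves", "body": {
  "rows": [
    [[-5, -3, -5, 0, -2, 0], [-18, -8, -17, 0, -8, 0], [-34, -14, -32, 0, -15, 0], [-51, -20, -48, 0, -22, 0], [-68, -26, -63, 0, -29, 0], [-85, -28, -79, 0, -36, 0], [-100, -30, -93, 0, -43, 0], [-113, -30, -105, 0, -49, 0]]
  ]
}}

```text
time_s: 4.2
ee_pos: [0.508, -0.1014, 0.354]
eef_rot: [-1.281, 1.09, -1.092]
wrist_force: [0.2, -1.3, -6.0]
gripper_width: 0.664
```

Request:
{"method": "apply_moves", "body": {
  "rows": [
    [[-19, 0, 2, 0, -6, 0], [-38, 0, 4, 0, -12, 0], [-57, 0, 6, 0, -18, 0], [-76, 0, 8, 0, -24, 0], [-95, 0, 10, 0, -30, 0], [-114, 0, 12, 0, -36, 0], [-133, 0, 14, 0, -42, 0], [-153, 0, 16, 0, -49, 0]]
  ]
}}

```text
time_s: 4.87
ee_pos: [0.4984, 0.0533, 0.352]
eef_rot: [-1.53, 0.433, -0.428]
wrist_force: [-0.0, -0.5, -6.8]
gripper_width: 0.661
```

Request:
{"method": "apply_moves", "body": {
  "rows": [
    [[-12, 0, 18, 0, -7, 0], [-25, 0, 36, 0, -14, 0], [-38, 0, 54, 0, -21, 0], [-51, 0, 72, 0, -28, 0], [-63, 0, 90, 0, -35, 0], [-74, 0, 106, 0, -41, 0], [-83, 0, 119, 0, -46, 0], [-88, 0, 126, 0, -49, 0]]
  ]
}}

```text
time_s: 5.53
ee_pos: [0.4879, 0.2086, 0.3498]
eef_rot: [-1.557, -0.239, 0.252]
wrist_force: [0.1, -0.1, -6.9]
gripper_width: 0.661
```

Run:
```python
from h import *
from bench import readout,capture
s=readout.read_state(); print(s["wrist_force"],s["gripper_width"],s["ee_pos"],s["q"])
for t in(0,27): print(t,np.round(rows(*tcp_for([-.015,-.007,.15],t)),1))
c=capture("scene"); np.savez("scene1.npz",**c); np.savez("st1.npz",**s); np.savez("top1.npz",**capture("top"))
a=np.clip(c["pixels"][80:280,260:460,::-1]*1.3,0,255).astype(np.uint8)
cv2.imwrite("pics/held.png",cv2.resize(a,(600,600),interpolation=cv2.INTER_CUBIC))
```

```text
[ 0.09265584 -0.07502857 -6.89394255] 0.6612358612623225 [0.48791208 0.20855273 0.34976954] [ 3.81924893e-01  2.94363221e-01  1.74826378e+00  1.37227029e-03
  1.10722276e+00 -1.50257865e+00]
0 [ 5.8  8.7 -5.9 -0.   1.4 -0.5]
27 [100.2  -3.9  -8.3   0.3   1.4  26.5]
```

View pics/held.png

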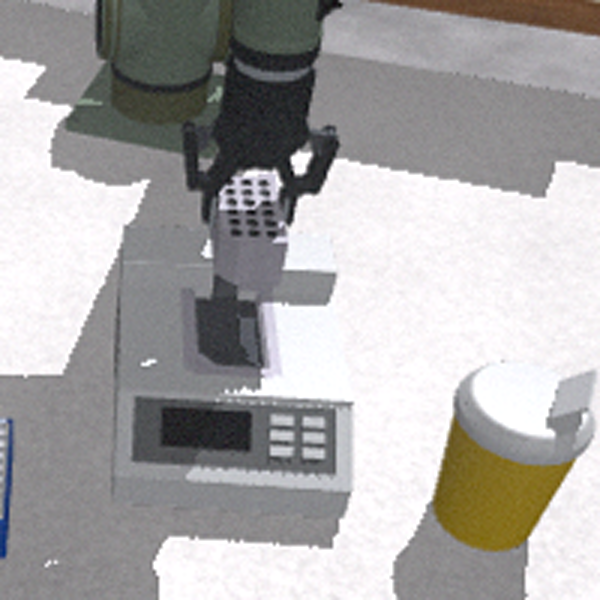

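The block is held level above the mixer, tongue end toward the camera (top face at (250,205), front face at (250,255)). The recess is at (235,330). Next I'll check the block's offset relative to the mixer in this same camera.

Run:
```python
from h import *
s=dict(np.load("st1.npz")); c=dict(np.load("scene1.npz")); c0=dict(np.load("scene0.npz"))
T=R.from_rotvec(s["eef_rot"]).as_matrix(); z=T[:,2]; y=T[:,1]
Rb=np.stack([np.cross(-z,-y),-z,-y],1); o=s["ee_pos"]+Rb@TB
print("block yaw",np.degrees(np.arctan2(Rb[1,0],Rb[0,0])))
L=((cloud(c)-o)@Rb)*1000
near=(abs(L[...,0])<75)&(abs(L[...,1])<45)&(L[...,2]>-8)&(L[...,2]<62)
P=L[near]
f=P[(P[:,2]>8)&(P[:,2]<44)&(P[:,0]<-40)]; print("front face x: med",np.median(f[:,0]),np.percentile(f[:,0],[10,90]),len(f))
for a,b in((8,20),(20,32),(32,46)):
    g=f[(f[:,2]>a)&(f[:,2]<b)]; print("  z",a,b,"y",np.percentile(g[:,1],[0,2,98,100]).round(1),len(g))
t=P[(P[:,2]>44)&(P[:,2]<58)&(P[:,0]<0)]; print("top z",np.median(t[:,2]),"y ext for x -38..-10",np.percentile(t[(t[:,0]>-38)][:,1],[0,2,98,100]).round(1),"xmin",t[:,0].min())
tg=P[(P[:,2]<7)&(P[:,0]<-58)]; print("tongue",len(tg),tg.min(0),tg.max(0))
# mixer in scene0, mixer frame assumed
M=((cloud(c0)-MIX["c"])@Rz(MIX["yaw"]))*1000
q=(abs(M[...,0])<160)&(abs(M[...,1])<130)
h=M[q&(M[...,2]>98)&(M[...,2]<116)&(M[...,0]>50)&(M[...,0]<95)&(abs(M[...,1])>25)]; print("hump face x",np.median(h[:,0]),len(h))
d=M[q&(M[...,2]>87)&(M[...,2]<96)&(M[...,0]>-50)&(M[...,0]<70)]; print("deck z",np.median(d[:,2]),"y ext",np.percentile(d[:,1],[0,1,99,100]).round(1))
w=M[q&(M[...,2]<87)&(M[...,2]>76)&(M[...,0]>-30)&(M[...,0]<60)&(abs(M[...,1])<60)]; print("recess y",np.percentile(w[:,1],[2,50,98]).round(1),"floor z",np.median(w[:,2]),len(w))
hp=M[q&(M[...,2]>118)&(M[...,2]<126)&(abs(M[...,1])>20)];print("hump top y",np.percentile(hp[:,1],[0,1,99,100]).round(1))
```

```text
block yaw -162.0611914177637
front face x: med -55.2829374654504 [-57.57546173 -46.16948788] 239
  z 8 20 y [-28.2 -28.   27.2  27.9] 79
  z 20 32 y [-30.1 -27.9  25.9  26.7] 79
  z 32 46 y [-29.1 -28.6  26.1  27.4] 81
top z 48.66722196256315 y ext for x -38..-10 [-40.4 -36.7  37.1  40.3] xmin -59.53308726882124
tongue 35 [-68.57200263 -26.75319168  -2.91901237] [-58.1960396   6.456632    6.6988478]
hump face x 74.53495765719923 259
deck z 91.22951936020357 y ext [-106.2 -104.   102.7  104.5]
recess y [-31.2  -3.4  27. ] floor z 79.02842294292034 389
hump top y [-104.5 -102.7  102.7  103.2]
```

Run:
```python
from h import *
print(np.round(rows(*tcp_for([-.026,-.007,.135],27)),1))
```

```text
[111.4  11.2  -7.6   0.3   1.2  26.5]
```

Request:
{"method": "apply_moves", "body": {
  "rows": [
    [[6, 0, -1, 0, 0.1, 1.5], [22, 1, -2, 0, 0.3, 5.5], [40, 3, -3, 0.1, 0.5, 10], [58, 5, -4, 0.2, 0.7, 14], [76, 7, -5, 0.2, 0.9, 18], [93, 9, -6, 0.3, 1, 22], [106, 10.5, -7, 0.3, 1.2, 25.5], [111.4, 11.2, -7.6, 0.3, 1.2, 26.5]]
  ]
}}

```text
time_s: 6.3
ee_pos: [0.5983, 0.2343, 0.3353]
eef_rot: [-1.596, 0.149, 0.594]
wrist_force: [0.3, -0.6, -7.0]
gripper_width: 0.662
```

```bash
cat >> h.py <<'E'
def where(s=None):
    from bench import readout
    s=s or readout.read_state(); T=R.from_rotvec(s["eef_rot"]).as_matrix(); z=T[:,2]; y=T[:,1]
    Rb=np.stack([np.cross(-z,-y),-z,-y],1); Rm=Rz(MIX["yaw"]); o=s["ee_pos"]+Rb@TB
    tip=Rm.T@(o+Rb@[-.064,-.007,0]-MIX["c"]); tail=Rm.T@(o+Rb@[.055,0,0]-MIX["c"])
    e=R.from_matrix(Rm.T@Rb).as_euler("zyx",degrees=True)
    print("t %.2f tip %s tail %s yaw/pitch/roll %s F_mix %s w %.3f"%(s["time_s"],(tip*1000).round(1),(tail*1000).round(1),e.round(1),(Rm.T@s["wrist_force"]).round(1),s["gripper_width"]))
E
python3 - <<'E'
from h import *
where()
print(np.round(rows(*tcp_for([-.026,-.007,.105],27)),1)); print(np.round(rows(*tcp_for([-.026,-.007,.083],27)),1))
E
```

```text
t 6.30 tip [-27.4  -6.  132.4] tail [ 78.6   0.8 186.7] yaw/pitch/roll [ -0.1 -27.1  -0. ] F_mix [-0.2  0.7 -7. ] w 0.662
[10.9 25.2  0.9 -0.  -0.1 -0.1]
[20.9 44.8  0.9 -0.  -0.1 -0.1]
```

Request:
{"method": "apply_moves", "body": {
  "rows": [
    [[1, 3, 0.3, 0, 0, 0], [4, 9, 0.6, 0, 0, 0], [7, 16, 0.9, 0, 0, 0], [10, 23, 0.9, 0, 0, 0], [13, 29, 0.9, 0, 0, 0], [16, 35, 0.9, 0, 0, 0], [17.7, 38.6, 0.9, 0, 0, 0], [17.7, 38.6, 0.9, 0, 0, 0]]
  ]
}}

```text
time_s: 6.97
ee_pos: [0.5959, 0.2346, 0.2918]
eef_rot: [-1.596, 0.151, 0.595]
wrist_force: [-0.3, 0.7, -5.9]
gripper_width: 0.664
```

Run:
```python
from h import *
from bench import capture
where()
print(np.round(rows(*tcp_for([-.026,-.007,.080],27)),1));print(np.round(rows(*tcp_for([-.036,-.007,.080],27)),1))
c=capture("scene"); a=np.clip(c["pixels"][100:240,270:410,::-1]*1.2,0,255).astype(np.uint8)
cv2.imwrite("pics/tilt.png",cv2.resize(a,(600,600),interpolation=cv2.INTER_CUBIC))
```

```text
t 6.97 tip [-24.8  -6.9  89. ] tail [ 8.100e+01 -1.000e-01  1.434e+02] yaw/pitch/roll [ -0.1 -27.2   0. ] F_mix [ 0.1 -0.8 -5.9] w 0.664
[ 4.5  7.7 -0.   0.  -0.1 -0.2]
[13.4  3.1 -0.   0.  -0.1 -0.2]
```

View pics/tilt.png

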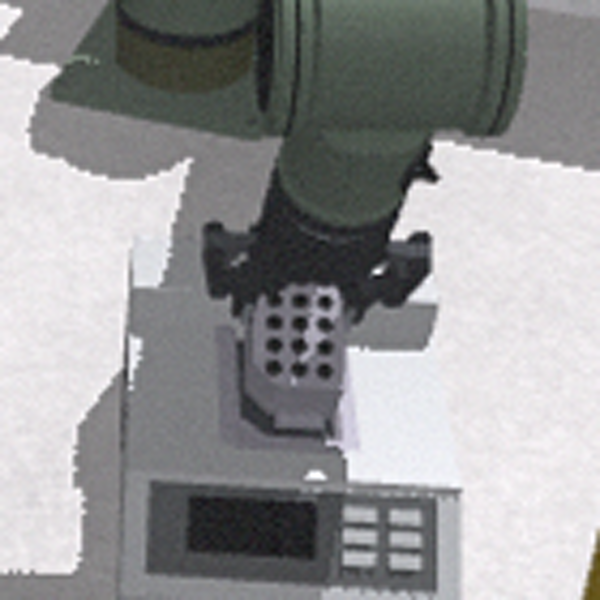

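The tilted block is over the recess: tongue at (300,425), between the frame edges at x≈222 and 357, as expected for its -7 mm offset. I'll lower it to the floor, then push forward.

Request:
{"method": "apply_moves", "body": {
  "rows": [
    [[0.7, 1.2, 0, 0, 0, 0], [1.5, 2.5, 0, 0, 0, 0], [2.3, 3.9, 0, 0, 0, 0], [3.1, 5.2, 0, 0, 0, -0.1], [3.8, 6.5, 0, 0, 0, -0.2], [4.4, 7.4, 0, 0, 0, -0.2], [4.4, 7.4, 0, 0, 0, -0.2], [4.4, 7.4, 0, 0, 0, -0.2]]
  ]
}}

```text
time_s: 7.68
ee_pos: [0.5966, 0.2348, 0.2837]
eef_rot: [-1.596, 0.147, 0.592]
wrist_force: [-0.4, -0.8, -6.1]
gripper_width: 0.662
```

Run:
```python
from h import *
where()
for x in(-.034,-.040): print(np.round(rows(*tcp_for([x,-.007,.080],27)),1))
```

```text
t 7.68 tip [-26.4  -6.9  80.8] tail [ 7.970e+01 -1.000e-01  1.348e+02] yaw/pitch/roll [ -0.1 -27.    0. ] F_mix [ 0.6  0.6 -6.1] w 0.662
[ 7.3 -2.7 -0.   0.  -0.1  0. ]
[12.6 -5.4 -0.   0.  -0.1  0. ]
```

Request:
{"method": "apply_moves", "body": {
  "rows": [
    [[1.5, -0.2, 0, 0, 0, 0], [3, -0.8, 0, 0, 0, 0], [4.5, -1.4, 0, 0, 0, 0], [6, -2.1, 0, 0, 0, 0], [7.5, -2.9, 0, 0, 0, 0], [9, -3.6, 0, 0, 0, 0], [10.5, -4.4, 0, 0, 0, 0], [10.5, -4.4, 0, 0, 0, 0]]
  ]
}}

```text
time_s: 8.35
ee_pos: [0.6079, 0.2381, 0.2829]
eef_rot: [-1.596, 0.147, 0.592]
wrist_force: [0.4, 0.7, -6.4]
gripper_width: 0.666
```

Run:
```python
from h import *
where()
for x,t in((-.040,27),(-.042,24),(-.043,20)): print(np.round(rows(*tcp_for([x,-.007,.080],t)),1))
```

```text
t 8.35 tip [-38.2  -6.9  80. ] tail [ 6.790e+01 -1.000e-01  1.339e+02] yaw/pitch/roll [ -0.1 -26.9  -0. ] F_mix [-0.6 -0.6 -6.4] w 0.666
[ 1.8 -0.9  0.  -0.  -0.1  0.1]
[-6.3  2.2 -0.   0.  -0.1 -2.9]
[-18.3   7.9  -0.    0.   -0.1  -6.9]
```

Request:
{"method": "apply_moves", "body": {
  "rows": [
    [[0.7, -0.3, 0, 0, 0, 0], [1.4, -0.7, 0, 0, 0, 0], [2.1, -1.0, 0, 0, 0, 0], [2.8, -1.4, 0, 0, 0, 0], [3.5, -1.8, 0, 0, 0, 0], [4.2, -2.1, 0, 0, 0, 0], [4.2, -2.1, 0, 0, 0, 0], [4.2, -2.1, 0, 0, 0, 0]]
  ]
}}

```text
time_s: 9.02
ee_pos: [0.6114, 0.2392, 0.2827]
eef_rot: [-1.596, 0.151, 0.595]
wrist_force: [-5.4, -1.2, -4.9]
gripper_width: 0.663
```

Run:
```python
from h import *
where()
for x,t in((-.043,27),(-.043,20)): print(np.round(rows(*tcp_for([x,-.007,.080],t)),1))
```

```text
t 9.02 tip [-41.   -6.9  79.9] tail [ 6.490e+01 -1.000e-01  1.344e+02] yaw/pitch/roll [ -0.1 -27.2   0. ] F_mix [ 5.5 -0.4 -4.9] w 0.663
[ 1.1 -0.7 -0.   0.  -0.1 -0.2]
[-21.6   9.6  -0.1   0.   -0.1  -7.2]
```

Contact at tip x ≈ -41 mm, as the geometry predicts. Now I'll swing it down in stages.

Run:
```python
from h import *
for x,t in((-.0412,25),(-.0417,22),(-.0422,19),(-.0427,16)): print(t,np.round(rows(*tcp_for([x,-.007,.080],t)),1))
```

```text
25 [-7.1  2.8 -0.   0.  -0.1 -2.2]
22 [-16.4   6.9  -0.1   0.   -0.1  -5.2]
19 [-25.5  11.6  -0.1   0.   -0.1  -8.2]
16 [-34.3  16.8  -0.1   0.   -0.1 -11.2]
```

Request:
{"method": "apply_moves", "body": {
  "rows": [
    [[-3.5, 1.4, 0, 0, 0, -1.1], [-7.1, 2.8, 0, 0, 0, -2.2], [-11.8, 4.8, 0, 0, 0, -3.7], [-16.4, 6.9, 0, 0, 0, -5.2], [-21, 9.2, 0, 0, 0, -6.7], [-25.5, 11.6, 0, 0, 0, -8.2], [-30, 14.2, 0, 0, 0, -9.7], [-34.3, 16.8, 0, 0, 0, -11.2]]
  ]
}}

```text
time_s: 9.68
ee_pos: [0.5745, 0.2283, 0.2838]
eef_rot: [-1.589, -0.008, 0.441]
wrist_force: [-0.9, -0.3, -6.1]
gripper_width: 0.666
```

Run:
```python
from h import *
where()
for x,t in((-.043,14),(-.0435,12),(-.0435,10),(-.0435,8)): print(t,np.round(rows(*tcp_for([x,-.007,.080],t)),1))
```

```text
t 9.68 tip [-42.9  -6.9  80.4] tail [ 7.160e+01 -1.000e-01  1.129e+02] yaw/pitch/roll [ -0.1 -15.8   0. ] F_mix [ 1.  -0.  -6.1] w 0.666
14 [-5.9  2.8 -0.1  0.  -0.1 -1.8]
12 [-11.9   5.5  -0.1   0.   -0.1  -3.8]
10 [-18.4   8.6  -0.1   0.   -0.1  -5.8]
8 [-24.7  11.8  -0.1   0.   -0.1  -7.8]
```

Request:
{"method": "apply_moves", "body": {
  "rows": [
    [[-3, 1.4, 0, 0, 0, -0.9], [-5.9, 2.8, 0, 0, 0, -1.8], [-8.9, 4.1, 0, 0, 0, -2.8], [-11.9, 5.5, 0, 0, 0, -3.8], [-15.1, 7, 0, 0, 0, -4.8], [-18.4, 8.6, 0, 0, 0, -5.8], [-21.5, 10.2, 0, 0, 0, -6.8], [-24.7, 11.8, 0, 0, 0, -7.8]]
  ]
}}

```text
time_s: 10.35
ee_pos: [0.5484, 0.2206, 0.2792]
eef_rot: [-1.577, -0.117, 0.333]
wrist_force: [0.2, -0.2, -5.3]
gripper_width: 0.664
```

Run:
```python
from h import *
where()
for x,t in((-.0437,6),(-.0437,4),(-.044,2),(-.044,0),(-.044,-1)): print(t,np.round(rows(*tcp_for([x,-.007,.080],t)),1))
```

```text
t 10.35 tip [-43.5  -6.9  80.1] tail [74.3 -0.1 96.5] yaw/pitch/roll [-0.1 -7.9  0. ] F_mix [-0.1  0.3 -5.3] w 0.664
6 [-6.2  2.6 -0.1  0.  -0.1 -1.9]
4 [-12.7   5.4  -0.1   0.   -0.1  -3.9]
2 [-18.9   8.5  -0.1   0.   -0.1  -5.9]
0 [-25.2  11.8  -0.1   0.   -0.1  -7.9]
-1 [-28.3  13.5  -0.1   0.   -0.1  -8.9]
```

Request:
{"method": "apply_moves", "body": {
  "rows": [
    [[-3.1, 1.3, 0, 0, 0, -1], [-6.2, 2.6, 0, 0, 0, -1.9], [-9.4, 4, 0, 0, 0, -2.9], [-12.7, 5.4, 0, 0, 0, -3.9], [-15.8, 6.9, 0, 0, 0, -4.9], [-18.9, 8.5, 0, 0, 0, -5.9], [-18.9, 8.5, 0, 0, 0, -5.9], [-18.9, 8.5, 0, 0, 0, -5.9]]
  ]
}}

```text
time_s: 11.02
ee_pos: [0.5301, 0.2152, 0.2741]
eef_rot: [-1.564, -0.201, 0.25]
wrist_force: [3.7, 0.9, -5.7]
gripper_width: 0.664
```

Run:
```python
from h import *
where()
for x,t in((-.044,1),(-.044,0),(-.044,-1)): print(t,np.round(rows(*tcp_for([x,-.007,.080],t)),1))
```

```text
t 11.02 tip [-45.5  -6.9  80.9] tail [73.5 -0.  84.6] yaw/pitch/roll [-0.  -1.8  0. ] F_mix [-3.8  0.2 -5.7] w 0.664
1 [-4.   2.  -0.1  0.  -0.  -0.8]
0 [-7.3  3.3 -0.1  0.  -0.  -1.8]
-1 [-10.6   4.7  -0.1   0.   -0.   -2.8]
```

Request:
{"method": "apply_moves", "body": {
  "rows": [
    [[-1.5, 0.7, 0, 0, 0, -0.4], [-3, 1.5, 0, 0, 0, -0.8], [-5, 2.4, 0, 0, 0, -1.3], [-7, 3.4, 0, 0, 0, -1.8], [-8.5, 4.2, 0, 0, 0, -2.3], [-9.5, 5, 0, 0, 0, -2.6], [-9.5, 5.2, 0, 0, 0, -2.6], [-9.5, 5.2, 0, 0, 0, -2.6]]
  ]
}}

```text
time_s: 11.68
ee_pos: [0.5207, 0.2124, 0.2713]
eef_rot: [-1.557, -0.237, 0.212]
wrist_force: [0.7, -0.7, 11.0]
gripper_width: 0.663
```

Run:
```python
from h import *
from bench import capture
where()
for x,t in((-.044,0),(-.044,-1)): print(t,np.round(rows(*tcp_for([x,-.007,.080],t)),1))
c=capture("scene"); np.savez("scene2.npz",**c); a=np.clip(c["pixels"][100:240,270:410,::-1]*1.2,0,255).astype(np.uint8)
cv2.imwrite("pics/down.png",cv2.resize(a,(600,600),interpolation=cv2.INTER_CUBIC))
```

```text
t 11.68 tip [-44.8  -6.9  81.4] tail [74.2 -0.1 79.5] yaw/pitch/roll [-0.1  0.9  0. ] F_mix [-0.5  0.8 11. ] w 0.663
0 [ 2.3  0.3 -0.1  0.  -0.1  0.9]
-1 [-1.1  1.5 -0.1  0.  -0.1 -0.1]
```

View pics/down.png

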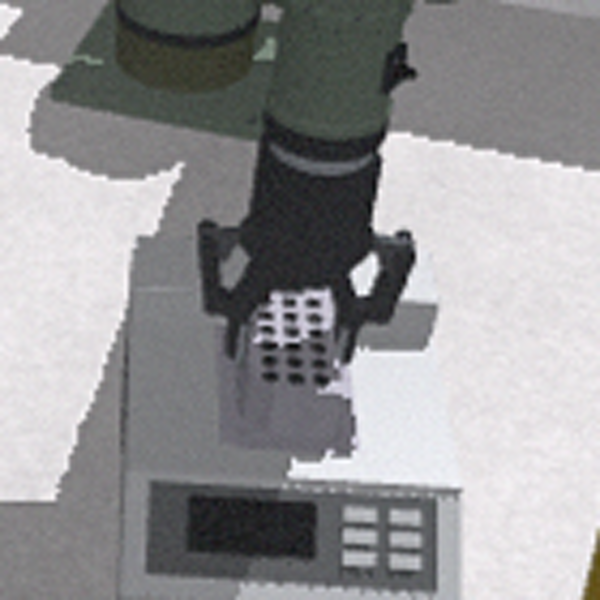

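The block appears fully down in the frame (top face around (292,335), front edge at about (290,440)), and the catch's sideways force has gone. I'll press slightly more, release, retreat and measure.

Request:
{"method": "apply_moves", "body": {
  "rows": [
    [[0, 0.5, 0, 0, 0, 0], [0, 1, 0, 0, 0, 0], [0, 1.5, 0, 0, 0, 0], [0, 2, 0, 0, 0, 0], [0, 2, 0, 0, 0, 0], [0, 2, 0, 0, 0, 0], [0, 1, 0, 0, 0, 0], [0, 0, 0, 0, 0, 0]]
  ]
}}

```text
time_s: 12.4
ee_pos: [0.5205, 0.2123, 0.2716]
eef_rot: [-1.557, -0.237, 0.212]
wrist_force: [2.4, -0.2, -1.0]
gripper_width: 0.666
```

Request:
{"method": "apply_moves", "body": {
  "rows": [
    [[0, 0, 0, 0, 0, 0], [0, 0, 0, 0, 0, 0], [0, 0, 0, 0, 0, 0], [0, 0, 0, 0, 0, 0], [0, 0, 0, 0, 0, 0], [0, 0, 0, 0, 0, 0], [0, 0, 0, 0, 0, 0], [0, 0, 0, 0, 0, 0]]
  ],
  "grip": 85
}}

```text
time_s: 13.07
ee_pos: [0.5205, 0.2123, 0.2715]
eef_rot: [-1.557, -0.237, 0.212]
wrist_force: [-0.4, -1.0, 0.5]
gripper_width: 0.997
```

Request:
{"method": "apply_moves", "body": {
  "rows": [
    [[0, -5, 0, 0, 0, 0], [0, -15, 0, 0, 0, 0], [0, -30, 0, 0, 0, 0], [0, -50, 0, 0, 0, 0], [0, -75, 0, 0, 0, 0], [0, -95, 0, 0, 0, 0], [0, -110, 0, 0, 0, 0], [0, -115, 0, 0, 0, 0]]
  ]
}}

```text
time_s: 13.73
ee_pos: [0.519, 0.2119, 0.3904]
eef_rot: [-1.556, -0.242, 0.207]
wrist_force: [-0.5, 0.0, 0.8]
gripper_width: 0.997
```

```bash
cat > chk.py <<'E'
from h import *
from bench import capture
import sys
where(); c=capture("scene"); np.savez(sys.argv[1]+".npz",**c)
a=np.clip(c["pixels"][135:235,290:390,::-1]*1.2,0,255).astype(np.uint8)
cv2.imwrite(f"pics/{sys.argv[1]}.png",cv2.resize(a,(600,600),interpolation=cv2.INTER_CUBIC))
L=(cloud(c)-MIX["c"])@Rz(MIX["yaw"])*1000; L[...,0]-=20
m=(abs(L[...,1])<26)&(abs(L[...,0])<46)&(L[...,2]>120)&(L[...,2]<150); P=L[m]
A=np.c_[P[:,:2],np.ones(len(P))]; k=np.linalg.lstsq(A,P[:,2],rcond=None)[0]
print("top plane slopes deg",np.degrees(k[:2]).round(2),"z centre",k[2].round(1),"(130 seated, camera bias -1.3)",len(P))
d=L[(abs(L[...,2]-92)<5)&(abs(L[...,0])<50)&(abs(L[...,1])>45)&(abs(L[...,1])<95)]; A=np.c_[d[:,:2],np.ones(len(d))]; k=np.linalg.lstsq(A,d[:,2],rcond=None)[0]; print("deck slopes",np.degrees(k[:2]).round(2),k[2].round(1))
tab=L[(abs(L[...,1])<9)&(L[...,0]>46)&(L[...,0]<110)&(L[...,2]>122)&(L[...,2]<136)]; print("tab x",np.percentile(tab[:,0],[2,50,98]).round(1) if len(tab) else None)
c0=dict(np.load("scene0.npz")); L=(cloud(c0)-MIX["c"])@Rz(MIX["yaw"])*1000; L[...,0]-=20
tab=L[(abs(L[...,1])<9)&(L[...,0]>46)&(L[...,0]<110)&(L[...,2]>122)&(L[...,2]<136)]; print("tab x at start",np.percentile(tab[:,0],[2,50,98]).round(1))
E
python3 chk.py rel1
```

```text
t 13.73 tip [-44.2  -7.1 201.1] tail [ 74.8  -0.3 198.4] yaw/pitch/roll [-0.1  1.3 -0. ] F_mix [ 0.5 -0.2  0.8] w 0.997
top plane slopes deg [0.02 0.17] z centre 128.9 (130 seated, camera bias -1.3) 370
deck slopes [-0.18 -0.06] 91.3
tab x [47.  62.3 98.5]
tab x at start [56.6 64.8 99.5]
```

View pics/rel1.png

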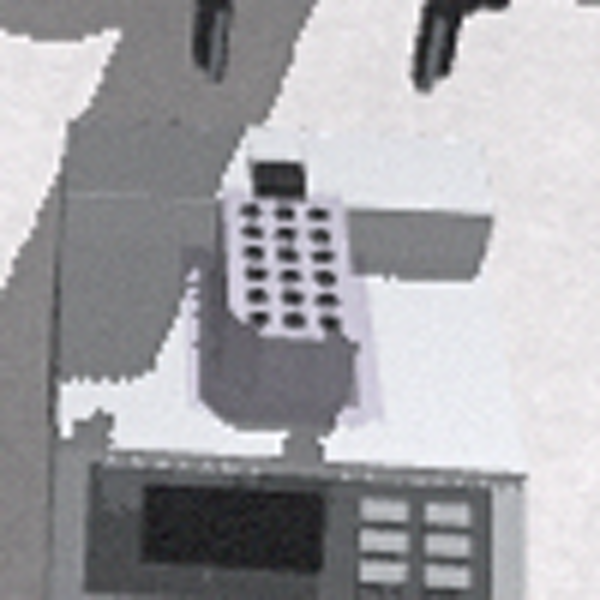

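Released, and the block sits level in the frame (top face at (290,265), black tab behind at (278,180)). Its height above the deck is 37.6 mm against 37.5 mm expected. I'll check the tab position more tightly to confirm the catch is forward.

Run:
```python
from h import *
from bench import capture
tabs=[]
for n,c in(("start",dict(np.load("scene0.npz"))),("now",dict(np.load("rel1.npz"))),("now2",capture("scene")),("topstart",dict(np.load("top0.npz"))),("topnow",capture("top"))):
    L=(cloud(c)-MIX["c"])@Rz(MIX["yaw"])*1000; L[...,0]-=20
    dark=c["pixels"].max(-1)<75
    m=(abs(L[...,1])<10)&(L[...,0]>50)&(L[...,0]<100)&(L[...,2]>110)&(L[...,2]<136)&dark
    v,u=np.where(m); P=L[m]
    if len(P): print(n,len(P),"u",u.min(),u.max(),"v",v.min(),v.max(),"meanv %.2f"%v.mean(),"x",np.percentile(P[:,0],[5,50,95]).round(1),"z",np.percentile(P[:,2],[5,50,95]).round(1))
def g(c): return c["pixels"][155:170,326:346].mean(-1)
a,b=g(dict(np.load("scene0.npz"))),g(dict(np.load("rel1.npz")))
print(a[:,8:12].mean(1).round(),b[:,8:12].mean(1).round())
```

```text
start 65 u 332 339 v 162 171 meanv 166.15 x [55.  59.5 76.4] z [112.7 126.2 130. ]
now 42 u 333 339 v 162 167 meanv 164.50 x [56.8 63.7 76.8] z [123.3 127.8 130.4]
now2 42 u 333 339 v 162 167 meanv 164.50 x [57.  63.2 76.4] z [122.8 127.9 130.5]
topstart 39 u 190 197 v 240 247 meanv 243.51 x [63.7 72.8 81.7] z [123.9 129.2 134.2]
[184. 184. 182. 182. 183. 184. 158.  51.  45.  48.  50.  38.  39.  45.
  51.] [191. 182. 186. 186. 187. 188. 161.  49.  46.  48.  50.  33.  54. 120.
 135.]
```

The tab's edge profile hasn't moved from the start (edge pixel 158→161, next row 51→49, well under 1 mm). So the catch is forward, and the block is level and at seated height. I'm handing the job in.

Run:
```python
from bench import job
print(job.close_job())
```

```text
the job is handed in; nothing more can be done
None
```

The block is in the mixer's recess, and my last checks show it locked, flat and released. I handed the job in at about 14 s of the 58 s allowed; the hand-in reports no verdict.

**What I did:** I gripped the block across its 58 mm and turned it about 147° to match the recess. I tilted it 27° tail up, lowered the tongue to the floor and pushed it under the lip. Contact came at tip x ≈ -41 mm, as the geometry predicts. I then swung the tail down past the catch, pressed until the catch's sideways force was gone, opened the fingers and moved the gripper about 115 mm up.

**Last checks:**
- **Flat and seated:** the top face is level to about 0.2°. It stands 37.6 mm above the deck, against 37.5 mm expected.
- **Catch:** the tab's edge in the scene image is unchanged from the start, so the catch is forward. I saw no clear snap in the force readings and judged this from the block's pose and the tab.
- **Clear of everything:** wrist force was close to zero after the retreat. The bystanders were never on the path, though I did not re-measure their positions at the end.

**Disagreements:**
- The two cameras differed by 3–6 mm in absolute position. I relied on measurements within one camera and on contact instead.
- Before release, the tool pose suggested the block was pitched about 1°, probably because it had turned slightly in the grip. The camera check after release showed it level.
- The top camera could not confirm the tab at the end, probably because the arm was in the way.

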